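# Lock a scraper in its holder with the rotary stop

## Robot

A 6-joint arm with a two-finger parallel gripper is mounted at the origin on a cart in front of the work surface, level with it; the furniture and walls round the work are solid. World frame = base frame: x ahead of the robot, y to its left, z up, the work surface at z = 0. Lengths are in m, angles in rad, forces in N, time in s.
With the tool pointing down it reaches from about 0.3 to 0.775 m from the base axis. Payload 14.6 kg.
Tool frame: the origin (TCP) lies at the very end of the fingers, on their centre line; the grasp point (between the pads) lies r.grasp_offset behind it (r.grasp_offset is the distance from the TCP to the grasp point, in m); z points along the fingers, y is the direction in which the jaws open and shut (so a half turn about z gives the same grasp; the last joint's range is limited). The gripper opens to 85 mm and grips with 20 to 120 N. Pads are 22 mm wide; open, the fingers measure 114 mm over their backs; the gripper's body (76 mm by 85 mm) begins 54 mm behind the grasp point. The pads swing forward as they close: fully open they stand 13 mm farther back than shut.
Start: joints at [-1.297, 0.3, 1.521, -0, 1.321, -0.067], TCP at [0.184, -0.518, 0.231] pointing down, gripper open.
Joint ranges: [-3.03, 3.03], [-0.79, 2.21], [0.23, 2.52], [-1.04, 4.18], [0, 3.07], [-2.55, 2.55]. Speed limits (rad/s): [2.22, 2.22, 2.57, 3.14, 3.14, 3.14].

## Interface

Orientations are given as a unit quaternion [w, x, y, z].
In Python, from rig import r, eyes gives the robot as it stands.
- The arm moves only by the tool servo_tool, never from a script. Its argument "deltas" is a list of rows, each a list of 7 numbers: the shift along the world's x, y, z in m, then the turn, a rotation vector about the world's x, y, z in rad, then the gripper command: -1 is shut, 1 is fully open, values between are in proportion. In form: [[dx, dy, dz, rx, ry, rz, gripper], ...]. A call has 1 to 8 rows; each row shifts and turns the commanded pose from where the row before left it; what a row does not reach is not made up. A row lasts 1/8 s, in which the tool goes at most 62.5 mm and 10.7 degrees, less where a joint would pass 70% of its speed; a pose out of reach is approached as far as the arm can. A call is refused whole if a number of a shift passes 0.0625 or a number of a turn 0.188, either way. A call with a gripper value outside its range is refused whole. The fingers move at their own pace and stop on an object; the grip force is fixed at half the most. Time passes only in rows, so rows that do not move let the fingers close. It gives the time, the measured TCP pose, the force and the opening at its end, in the units of the state.
- r.get_state(): the state, without advancing time (a new reading comes with each control period).
- eyes.camera(name): name is "scene" or "side" or "wrist"; returns a dict with "pixels" (384x512x3 uint8, blue, green, red), "range_z" (384x512 float32, m along the optical axis (not along the pixel's ray), 0 where there is no reading), "fx", "fy", "cx", "cy" (pixels), "position" and "attitude" of the camera in the world; the wrist camera has in their place "T_tool_cam" (4x4, takes a point from camera to tool coordinates, whose origin is the TCP and whose axes are the flange's). Camera axes: x right, y down, z forward; pixel columns grow to the right and rows downward; lengths in m; the calibration is good to about 2 mm. The wrist camera is an equidistant fisheye: a pixel r from the principal point sees the ray r / f radians off the axis. A picture is of the moment at which its call begins: read the wrist's pose just before it.
- r.job_done(): hands the job in, once; it reports no verdict.
The state is a dict: "clock": time; "qpos": joint angles; "qd": joint speeds; "tau": joint torques, N m; "eef_pos": TCP position; "tool_rot": TCP orientation; "force": force on the tool from outside, world axes, zero at the start; "moment": the same for the moment, N m; "width": finger opening in m.
Only numpy, scipy, OpenCV 4.12 (cv2) and the standard library are available. Lean on these libraries where they do the work, as an engineer would, in place of code of your own. Each camera call takes 0.05 s, during which the arm holds its last target.

## Task

Slide the flat scraper, blade first, into the slot of the holder until it is fully home, and let go of it. Then turn the holder's black knob clockwise, counting the clicks, to the third one and no further, so that its stop arm swings in behind the blade. The knob springs back when released: finish while still gripping it at the third click, with the scraper still home and the bystanding things left where they are.

Things in the scene. Friction and masses are not known exactly. Their poses are not given: they have to be found in the camera images.
- scraper: Loose flat scraper, 130 g. Origin: underside, below the grip point near its centre of mass; x to the blade's front edge, z up. Grey handle 22 mm wide, 20 high from x = -60 to +22 mm; neck 16 wide, 8 high to x = 37; steel blade 70 wide, 4 thick from x = 37 to 97, front corners rounded (12 mm). Undersides flush at z = 0. Take the handle across its width from above.
- scraper_tip (a point): Middle of the blade's front edge, at half the blade's thickness (97 mm ahead of the scraper's origin, 2 mm above its underside).
- holder: Holder fixed to the bench. Origin at bench level, x the way the blade slides in, y left, z up. Aluminium base plate 10 mm high, x = -75 to 65, y = -58 to 58 mm; on it a cover, x = -4 to 58, y = -43 to 43, top 25 mm above the bench, with the slot under it. On the cover a grey drum, 44 mm across, top at 39 mm, axis at x = 10, y = -22: five dark lines on it mark rest and four clicks.
- slot_end (a point): Where scraper_tip lies when the scraper is fully home: middle of the slot's back wall, 12 mm above the bench; axes as the holder's. The home scraper lies flat on the base plate, its origin 97 mm in front of this point, with 8 mm of its blade still in front of the cover.
- slot_mouth (a point): Centre of the slot's opening, 13.5 mm above the bench, 52 mm in front of the back wall; axes as the holder's. The slot is level, 73 mm wide and 7 mm high (10 to 17 mm above the bench); its floor is the base plate, which reaches 71 mm out in front of the mouth.
- stop_knob: The knob's black bar grip, 14 mm thick, 46 long, 30 high (45 to 75 mm above the bench), taken from above across its thickness. Origin: on the knob's vertical axis, 66 mm above the bench. x points along bar and stop arm, z up; turns with the knob. Seen from above, x points 264 degrees counterclockwise from the holder's x at rest, 192 at the third click (almost to holder -x).
- stop_pin (a point): Lower end of the 6 mm pin that hangs from the steel stop arm, 30 mm from the knob's axis, 11 mm above the bench (the arm is 40 to 45 mm above it). At rest it stands beside the slot, at the third click just behind the home blade's rear edge, beside the neck; a blade sticking out too far by 4 mm or more can block it.
- knob_turn (a joint): Turn of the knob in rad, 0 at rest (end stop), growing clockwise seen from above, to 1.74. Clicks at 0.42, 0.84, 1.26 (the third), 1.68; going on from one, the moment rises by about 0.12 N m (peak 0.33) 0.15 rad on and falls to 0.08 below the spring 0.3 rad on. A spring always drives it back to rest, 0.17 N m at 0, 0.21 at the third click, more than the clicks hold.
- milk_bottle: Bystander: capped milk sample bottle, 58 mm across, 112 mm high, loose. Origin: centre of underside.
- beaker: Bystander: clear beaker, 71 mm across, 93 mm high, loose. Origin: centre of underside.
- tape_roll: Bystander: roll of tape lying flat, 58 mm across, 19 mm high, loose. Origin: centre of underside.
- kitchen_timer: Bystander: small white timer lying flat, 58 x 62 x 18 mm, loose. Origin: centre of underside.

How it is judged:
On the way, in this order (a step that is already met when the one before it is completed fails the run):
1. the scraper is fully home in the slot and let go, the knob still at rest (x of scraper_tip in the frame of slot_end above -0.004 m and y of scraper_tip in the frame of slot_end between -0.004 and 0.004 m and z of scraper_tip in the frame of slot_end between -0.003 and 0.004 m and angle between the x axis of scraper and the x axis of holder, either way round below 0.06 rad and angle between scraper's own z axis and vertical below 0.08 rad and contact force between the fingers and scraper below 0.1 N and value of joint knob_turn below 0.2 rad), for 0.2 s.
2. the gripped knob is at the third click (value of joint knob_turn between 1.1 and 1.42 rad and contact force between the fingers and stop_knob above 1 N), for 0.2 s.
At the end, for the whole second after the job is handed in: The scraper lies home in the slot (front edge within 4 mm of the back wall and of the slot's middle, within 0.06 rad of straight), untouched by the robot and still; the knob stands still at the third click (1.26 rad, within 0.16) and the fingers hold it with more than 1 N (all of step 2 and x of scraper_tip in the frame of slot_end above -0.004 m and y of scraper_tip in the frame of slot_end between -0.004 and 0.004 m and z of scraper_tip in the frame of slot_end between -0.003 and 0.004 m and angle between the x axis of scraper and the x axis of holder, either way round below 0.06 rad and angle between scraper's own z axis and vertical below 0.08 rad and contact force between each of the arm, the fingers and scraper below 0.5 N and linear speed of scraper below 0.02 m/s and velocity of joint knob_turn between -0.1 and 0.1 rad/s); the arm keeps its last pose, push and grip.
It fails at once if the knob is turned past the third click (value of joint knob_turn above 1.5 rad).
It fails at once if a bystanding thing is moved by more than 3 cm (distance of any of milk_bottle, beaker, tape_roll, kitchen_timer from where it was at the start of the episode above 0.03 m).
It also fails if it takes over 72 s, if anything falls off the work surface, if the arm or the gripper's body presses on something with over 40 N, if the wrist force passes 120 N, or if a joint passes its speed limit or range.

## Working session

There is one attempt and no reset: what is moved stays moved. The work goes in short steps, Python scripts to look and compute and a tool call to move; the robot and the scene stay as the last step left them, time stands still between calls to the robot, and variables do not carry over. Pictures are saved under pics/ and viewed, and the job is handed in when it is done.

Besides the shell and the picture viewer there is one more tool, called after ">>>" as name(argument=value, ...), one argument or row to a line, values as JSON. servo_tool: Moves the arm, as the interface text tells. Its arguments: {"type":"object","properties":{"deltas":{"type":"array"}},"required":["deltas"]}

```bash
ls; mkdir -p pics
python3 - <<'E'
from rig import r, eyes
import cv2,pickle
s=r.get_state();print(s, r.grasp_offset)
d={}
for n in("scene","side","wrist"):
    c=eyes.camera(n);d[n]=c;cv2.imwrite(f"pics/{n}0.png",c["pixels"])
    print(n,{k:v for k,v in c.items() if k not in("pixels","range_z")})
pickle.dump(d,open("d0.pkl","wb"))
E
```

```text
pics
{'clock': 0.0, 'qpos': array([-1.29658926e+00,  3.00473123e-01,  1.52161501e+00,  3.05989551e-05,
        1.32074049e+00, -6.65887185e-02]), 'qd': array([ 0.00049638, -0.0014311 , -0.00044258, -0.00041083,  0.00021675,
        0.00077469]), 'tau': array([-9.71114205e-04, -5.43498838e+01, -3.61793232e+01, -1.17992477e-04,
        4.06126041e-03, -1.96334452e-05]), 'eef_pos': array([ 0.18377091, -0.51811837,  0.23070587]), 'tool_rot': array([-6.16189611e-04,  9.85517828e-01,  1.69570719e-01, -4.92953823e-05]), 'force': array([ 0.13351674, -0.1599017 , -0.51171971]), 'moment': array([ 0.01488699,  0.0012942 , -0.03239757]), 'width': 0.08579923832800711} 0.0187
scene {'fx': 453.6229335351011, 'fy': 453.6229335351011, 'cx': 256.03127097292105, 'cy': 190.65930627396614, 'position': array([0.88716461, 0.4388128 , 1.05854435]), 'attitude': array([-0.08155099,  0.27710178,  0.92396614, -0.25070024])}
side {'fx': 429.5195549308673, 'fy': 429.5195549308673, 'cx': 255.93961285132573, 'cy': 194.55847946623103, 'position': array([ 0.56995162, -0.8527587 ,  0.70834123]), 'attitude': array([-0.43600552,  0.89990016,  0.00500433,  0.00733724])}
wrist {'fx': 297.3186396354542, 'fy': 297.3186396354542, 'cx': 257.6069702906915, 'cy': 188.59782706736945, 'T_tool_cam': array([[ 7.47865670e-04, -9.45144605e-01, -3.26651367e-01,
         8.47678242e-02],
       [ 9.99999632e-01,  5.69408902e-04,  6.41943258e-04,
        -1.82669541e-04],
       [-4.20731011e-04, -3.26651727e-01,  9.45144683e-01,
        -1.42549997e-01],
       [ 0.00000000e+00,  0.00000000e+00,  0.00000000e+00,
         1.00000000e+00]])}
```

View pics/scene0.png

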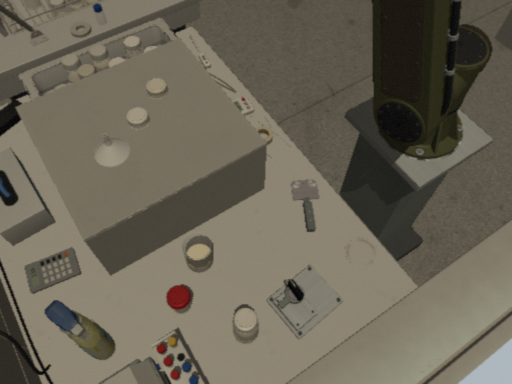

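View pics/side0.png

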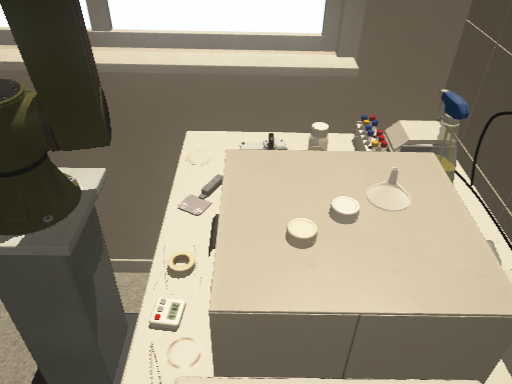

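View pics/wrist0.png

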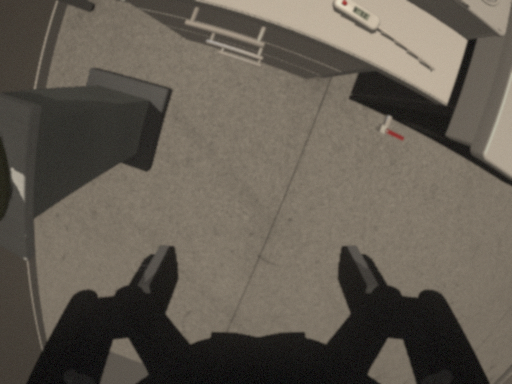

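The scene picture shows the scraper at about (306,205), the holder with its knob at (305,300), the beaker at (199,253) and the bottle at (246,321). The tall box is at (140,150). Next I'll enlarge and measure.

```bash
cat > h.py <<'E'
import numpy as np,cv2,pickle
from scipy.spatial.transform import Rotation as R
def Rq(q): return R.from_quat([q[1],q[2],q[3],q[0]]).as_matrix()
def pt(c,u,v,z=None,mode='fixed',hz=None):
    """pixel->world using depth or plane hz"""
    M=Rq(c['attitude']);p=np.array(c['position'])
    d=np.array([(u-c['cx'])/c['fx'],(v-c['cy'])/c['fy'],1.0])
    if hz is None:
        z=c['range_z'][int(round(v)),int(round(u))] if z is None else z
        return p+M@(d*z)
    w=M@d; return p+w*(hz-p[2])/w[2]
def proj(c,P):
    M=Rq(c['attitude']);q=M.T@(np.array(P)-c['position'])
    return np.array([c['cx']+c['fx']*q[0]/q[2],c['cy']+c['fy']*q[1]/q[2]])
def wristpose(c,s):
    T=np.eye(4);T[:3,:3]=Rq(s['tool_rot']);T[:3,3]=s['eef_pos'];return T@c['T_tool_cam']
def wpt(c,W,u,v,hz=None):
    a=np.array([u-c['cx'],v-c['cy']])/c['fx'];th=np.linalg.norm(a)
    d=np.array([*(np.sin(th)*a/max(th,1e-9)),np.cos(th)]);
    if hz is None:
        return W[:3,:3]@(d/d[2]*c['range_z'][int(round(v)),int(round(u))])+W[:3,3]
    w=W[:3,:3]@d;return W[:3,3]+w*(hz-W[2,3])/w[2]
def wproj(c,W,P):
    q=W[:3,:3].T@(np.array(P)-W[:3,3]);rr=np.hypot(q[0],q[1]);th=np.arctan2(rr,q[2])
    return np.array([c['cx'],c['cy']])+c['fx']*th*q[:2]/max(rr,1e-9)
def crop(img,x0,y0,x1,y1,k,name):
    cv2.imwrite(name,cv2.resize(img[y0:y1,x0:x1],None,fx=k,fy=k,interpolation=cv2.INTER_CUBIC))
E
python3 - <<'E'
from h import *
d=pickle.load(open('d0.pkl','rb'));c=d['scene']
crop(c['pixels'],250,160,370,350,3.1,'pics/a.png')
crop(d['side']['pixels'],150,110,350,350,2.5,'pics/b.png')
for n,u,v in [('blade',306,191),('handle',309,217),('holder',318,297),('knob',293,290),('bottle',246,315),('beaker',199,250),('boxcorner',263,155),('boxc2',107,268),('red',179,296)]:
    print(n,pt(c,u,v).round(3))
c=d['side']
for n,u,v in [('tape',181,256),('timer',165,313),('blade',195,203),('handle',213,186),('boxc',226,150),('boxn',217,303),('black',213,235)]:
    print(n,pt(c,u,v).round(3))
E
```

```text
blade [0.421 0.003 0.007]
handle [0.468 0.075 0.022]
holder [0.574 0.253 0.011]
knob [0.627 0.219 0.064]
bottle [0.753 0.219 0.112]
beaker [0.751 0.004 0.03 ]
boxcorner [ 0.52  -0.066  0.17 ]
boxc2 [ 0.955 -0.065  0.054]
red [0.848 0.091 0.068]
tape [ 0.416 -0.196  0.015]
timer [ 0.406 -0.347  0.016]
blade [ 0.424 -0.001  0.005]
handle [0.466 0.056 0.017]
boxc [ 0.513 -0.073  0.213]
boxn [ 0.523 -0.473  0.213]
black [ 0.5   -0.29   0.169]
```

View pics/a.png

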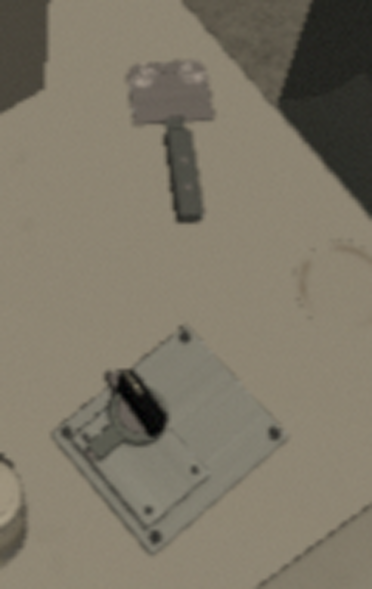

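View pics/b.png

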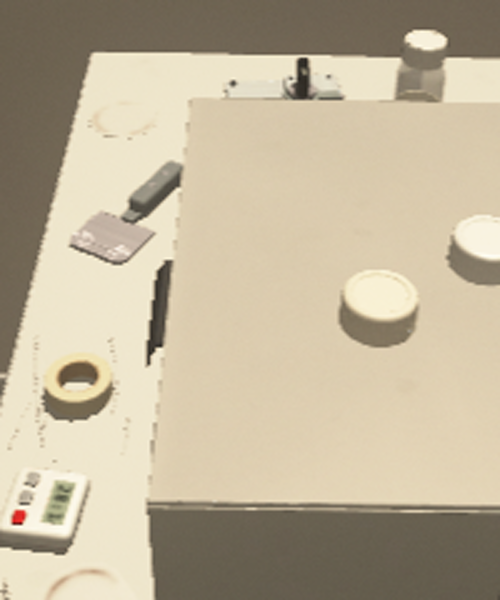

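Run:
```python
from h import *
d=pickle.load(open('d0.pkl','rb'));c=d['scene']
C=[pt(c,250+u/3.1-.3,160+v/3.1-.3,hz=0.01) for u,v in[(185,326),(289,435),(153,553),(51,434)]]
for i in range(4):print(C[i].round(4),np.linalg.norm(C[i]-C[(i+1)%4]).round(4), np.degrees(np.arctan2(*(C[(i+1)%4]-C[i])[1::-1])))
print(np.mean(C,0))
for n,u,v,z in[('bladeL',127,66,.004),('bladeR',211,62,.004),('bladebackR',214,120,.004),('bladebackL',134,123,.004),('hend L',178,219,.02),('hend R',202,217,.02),('hfrL',167,127,.02),('hfrR',186,124,.02)]:
    print(n,pt(c,250+u/3.1-.3,160+v/3.1-.3,hz=z).round(4))
```

```text
[0.5418 0.1773 0.01  ] 0.1144 96.64785029719539
[0.5285 0.2909 0.01  ] 0.1388 5.571494485557016
[0.6667 0.3044 0.01  ] 0.1143 -83.73577370524563
[0.6792 0.1908 0.01  ] 0.1381 -174.3771547971151
[0.604059   0.24085595 0.01      ]
bladeL [ 0.4361 -0.047   0.004 ]
bladeR [ 0.3713 -0.0096  0.004 ]
bladebackR [0.4052 0.0387 0.004 ]
bladebackL [0.4648 0.0033 0.004 ]
hend L [0.494  0.1025 0.02  ]
hend R [0.4765 0.1119 0.02  ]
hfrL [0.4501 0.0284 0.02  ]
hfrR [0.4348 0.0349 0.02  ]
```

Measured, the plate is 138 x 114 mm against the stated 140 x 116, and the holder yaw is about 6°. The scraper points at about -119°. I'll go over to the scraper for a close look.

>>> servo_tool(
  deltas=[
    [0,0,0.06,0,0,0,1],
    [0,0.03,0.06,0,0,0,1],
    [0.025,0.06,0,0,0,0.09,1],
    [0.025,0.06,0,0,0,0.09,1],
    [0.025,0.06,0,0,0,0.09,1],
    [0.025,0.06,0,0,0,0.09,1],
    [0.025,0.06,0,0,0,0.09,1],
    [0.025,0.06,0,0,0,0.09,1],
  ],
)

```text
clock: 1.15
eef_pos: [0.3282, -0.1423, 0.3473]
tool_rot: [0.0, 0.904, 0.427, 0.0]
force: [0.3, -0.9, -0.1]
width: 0.0852
```

>>> servo_tool(
  deltas=[
    [0.04,0.06,-0.02,0,0,0.09,1],
    [0.04,0.06,-0.05,0,0,0.09,1],
    [0.02,0.03,-0.05,0,0,0,1],
    [0,0,0,0,0,0,1],
    [0,0,0,0,0,0,1],
  ],
)

```text
clock: 1.78
eef_pos: [0.4101, -0.0218, 0.2457]
tool_rot: [0.0, 0.863, 0.506, 0.0]
force: [-0.6, -0.1, 0.8]
width: 0.0856
```

```bash
cat > look.py <<'E'
import sys
from rig import r,eyes
from h import *
n=sys.argv[1];s=r.get_state();c=eyes.camera('wrist');pickle.dump((s,c),open(n+'.pkl','wb'))
cv2.imwrite(f'pics/{n}.png',c['pixels']);Rm=Rq(s['tool_rot'])
print(s['clock'],s['eef_pos'].round(4),'yaw y',np.degrees(np.arctan2(Rm[1,1],Rm[0,1])).round(2),'z',Rm[:,2].round(4),s['force'].round(2),s['width'].round(4))
E
python3 look.py w1
```

```text
Traceback (most recent call last):
  File "look.py", line 6, in <module>
    print(s['clock'],s['eef_pos'].round(4),'yaw y',np.degrees(np.arctan2(Rm[1,1],Rm[0,1])).round(2),'z',Rm[:,2].round(4),s['force'].round(2),s['width'].round(4))
                                                                                                                                             ^^^^^^^^^^^^^^^^
AttributeError: 'float' object has no attribute 'round'
```

View pics/w1.png

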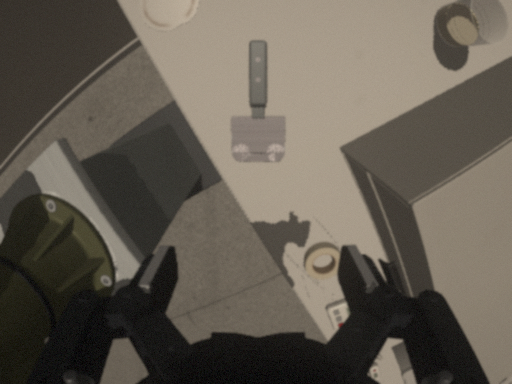

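```bash
sed -i "s/s\['width'\].round(4)/s['width']/" look.py
python3 - <<'E'
from h import *
s,c=pickle.load(open('w1.pkl','rb'));crop(c['pixels'],215,25,305,175,4,'pics/w1c.png')
E
```

```text
(no output)
```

View pics/w1c.png

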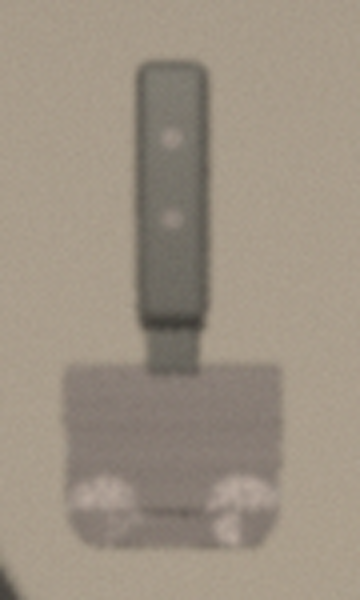

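```bash
cat > fit.py <<'E'
from h import *
from scipy.optimize import least_squares
s,c=pickle.load(open('w1.pkl','rb'));W=wristpose(c,s)
g=lambda u,v:(215+u/4-.4,25+v/4-.4)
# (pixel, model point)
pts=[((138,63),(-60,11,20)),((209,63),(-60,-11,20)),((139,318),(22,11,20)),((206,318),(22,-11,20)),
((63,365),(37,35,4)),((282,365),(37,-35,4)),((173,548),(97,0,4))]
for sg in(1,-1):
  def f(p):
    ca,sa=np.cos(p[2]),np.sin(p[2]);o=[]
    for (u,v),m in pts:
        m=np.array(m)*[1,sg,1]/1000
        P=[p[0]+ca*m[0]-sa*m[1],p[1]+sa*m[0]+ca*m[1],m[2]]
        o+=list(wproj(c,W,P)-g(u,v))
    return o
  q=least_squares(f,[.46,.06,-2.08]);print(q.x.round(4),np.degrees(q.x[2]),np.round(q.fun,1))
E
python3 fit.py;python3 look.py w1b
```

```text
[ 0.4533  0.0541 -2.0817] -119.27228647465809 [ 18.   -0.7 -18.   -0.7  17.4   1.2 -17.3   1.2  54.6   0.6 -54.5   0.5
  -0.2  -0.3]
[ 0.4535  0.0544 -2.0812] -119.24593997462567 [-0.3 -1.   0.2 -1.  -0.5  0.9  0.7  1.   0.3  0.2 -0.2  0.3 -0.1 -0.6]
1.825 [ 0.4102 -0.0221  0.2461] yaw y -29.26 z [ 1.9e-03 -4.0e-04 -1.0e+00] [ 0.48 -0.27  0.04] 0.08569977418524082
```

>>> servo_tool(
  deltas=[
    [0.02,0.035,-0.03,0,0,0,1],
    [0.023,0.0415,-0.05,0,0,0,1],
    [0,0,-0.05,0,0,0,1],
    [0,0,-0.05,0,0,0,1],
    [0,0,-0.03,0,0,0,1],
    [0,0,0,0,0,0,1],
    [0,0,0,0,0,0,1],
  ],
)

```text
clock: 2.75
eef_pos: [0.4519, 0.0508, 0.0413]
tool_rot: [0.001, 0.863, 0.506, 0.001]
force: [-0.2, -0.7, 0.6]
width: 0.0856
```

```bash
python3 look.py w2
```

```text
2.75 [0.4519 0.0508 0.0413] yaw y -29.26 z [ 2.6e-03  1.0e-04 -1.0e+00] [-0.22 -0.66  0.64] 0.08557683596080819
```

View pics/w2.png

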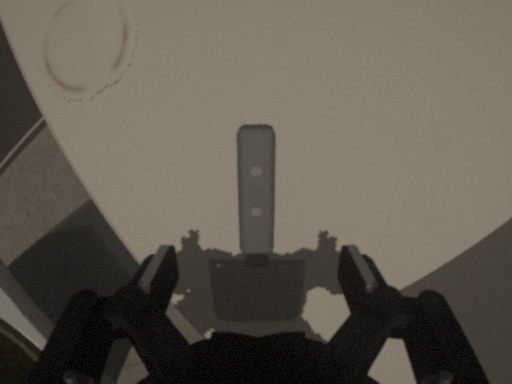

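>>> servo_tool(
  deltas=[
    [0.0015,0.0035,-0.018,0,0,0,1],
    [0,0,-0.02,0,0,0,1],
    [0,0,0,0,0,0,1],
    [0,0,0,0,0,0,-1],
    [0,0,0,0,0,0,-1],
    [0,0,0,0,0,0,-1],
    [0,0,0,0,0,0,-1],
    [0,0,0,0,0,0,-1],
  ],
)

```text
clock: 3.8
eef_pos: [0.4526, 0.0547, 0.0022]
tool_rot: [0.0, 0.863, 0.506, 0.0]
force: [-2.2, -0.4, 8.9]
width: 0.0204
```

>>> servo_tool(
  deltas=[
    [0,0,0,0,0,0,-1],
    [0,0,0,0,0,0,-1],
    [0,0,0,0,0,0,-1],
  ],
)

```text
clock: 4.18
eef_pos: [0.4526, 0.0547, 0.0022]
tool_rot: [0.0, 0.863, 0.506, 0.0]
force: [-2.5, -0.7, 9.1]
width: 0.0208
```

```bash
python3 look.py w3
```

```text
4.175 [0.4526 0.0547 0.0022] yaw y -29.22 z [ 7.e-04 -0.e+00 -1.e+00] [-2.49 -0.67  9.06] 0.020788102917157446
```

View pics/w3.png

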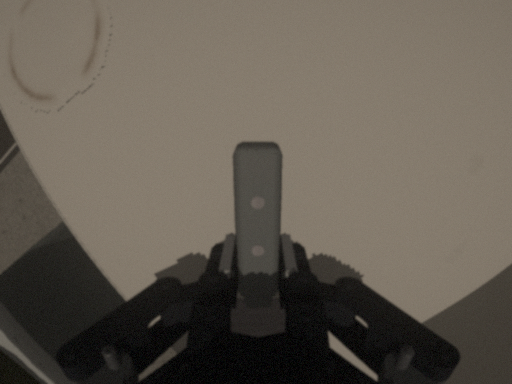

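Gripped, with the opening at 20.8 mm. Next I lift, turn it and bring it in front of the holder.

>>> servo_tool(
  deltas=[
    [0,0,0.04,0,0,0,-1],
    [0,0,0.04,0,0,0,-1],
    [0,0.01,0.04,0,0,0.18,-1],
    [0.005,0.02,0.02,0,0,0.18,-1],
    [0.005,0.02,0,0,0,0.18,-1],
    [0.005,0.02,0,0,0,0.18,-1],
    [0.005,0.02,0,0,0,0.18,-1],
    [0.005,0.02,0,0,0,0.18,-1],
  ],
)

```text
clock: 5.22
eef_pos: [0.4772, 0.1654, 0.1414]
tool_rot: [-0.0, 0.477, 0.879, -0.0]
force: [0.1, 0.2, -2.3]
width: 0.0204
```

>>> servo_tool(
  deltas=[
    [0.005,0.02,0,0,0,0.18,-1],
    [0.005,0.02,0,0,0,0.18,-1],
    [0.005,0.02,0,0,0,0.18,-1],
    [0,0.005,0,0,0,0.18,-1],
    [0,0,0,0,0,0.18,-1],
    [0,0,0,0,0,0.18,-1],
    [0,0,0,0,0,0,-1],
    [0,0,0,0,0,0,-1],
  ],
)

```text
clock: 6.22
eef_pos: [0.4922, 0.2297, 0.1415]
tool_rot: [-0.0, -0.038, 0.999, -0.0]
force: [-0.4, 0.5, -1.3]
width: 0.0204
```

```bash
python3 look.py w4
```

```text
6.225 [0.4922 0.2297 0.1415] yaw y 94.3 z [-2.e-04 -1.e-04 -1.e+00] [-0.43  0.49 -1.34] 0.02036908247994742
```

View pics/w4.png

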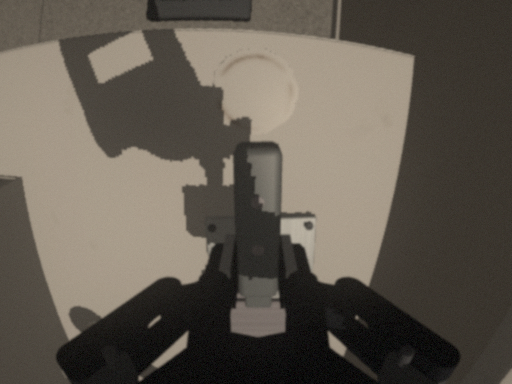

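Run:
```python
from rig import r,eyes
from h import *
for n in('scene','side'):
    c=eyes.camera(n);pickle.dump((r.get_state(),c),open(n+'1.pkl','wb'));cv2.imwrite(f'pics/{n}1.png',c['pixels'])
    if n=='scene': crop(c['pixels'],240,220,380,350,5,'pics/s1c.png')
```

```text
(no output)
```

View pics/s1c.png

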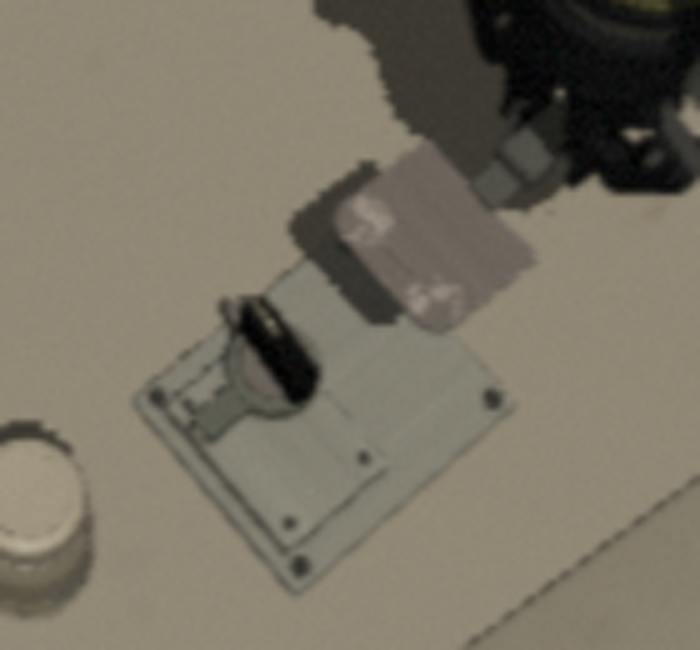

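View pics/side1.png

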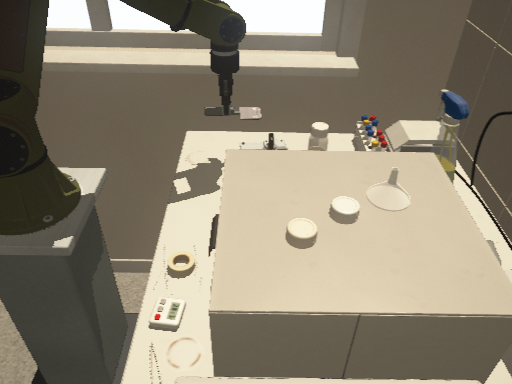

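Run:
```python
from h import *
c=pickle.load(open('scene1.pkl','rb'))[1]['pixels']
c=cv2.convertScaleAbs(c,alpha=1.6,beta=-60)
crop(c,262,290,352,345,8,'pics/s1d.png')
crop(c,262,240,352,305,8,'pics/s1e.png')
```

```text
(no output)
```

View pics/s1d.png

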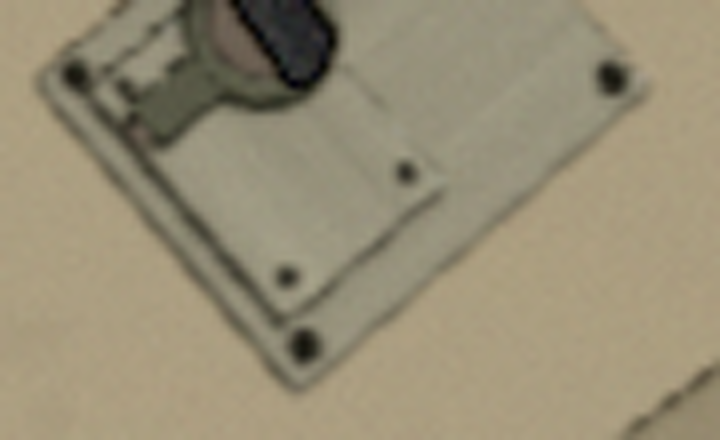

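View pics/s1e.png

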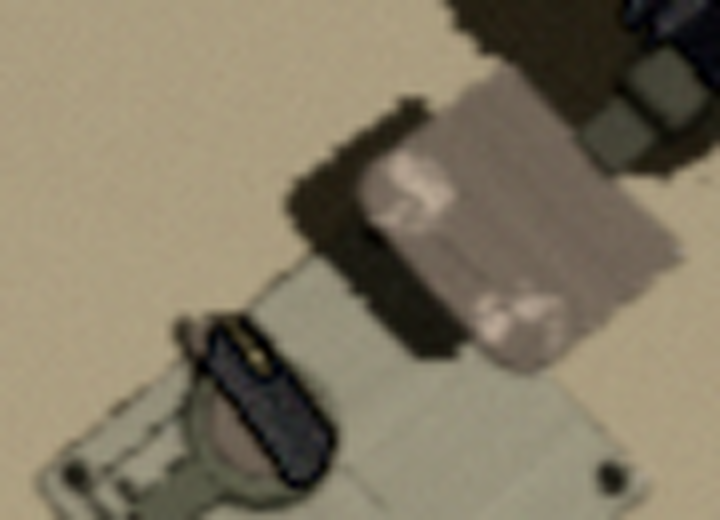

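```bash
cat > fitH.py <<'E'
from h import *
from scipy.optimize import least_squares
s,c=pickle.load(open('scene1.pkl','rb'))
g=lambda u,v,b:(b[0]+(u+.5)/8-.5,b[1]+(v+.5)/8-.5)
D=(262,290);E=(262,240)
H=[((648,88),(-75,58,10)),((298,392),(65,58,0)),((38,80),(65,-58,4)),((440,185),(-4,43,25)),((284,312),(58,43,25))]
def T(p,m): 
    ca,sa=np.cos(p[2]),np.sin(p[2]);m=np.array(m)/1000
    return [p[0]+ca*m[0]-sa*m[1],p[1]+sa*m[0]+ca*m[1],m[2]+(p[3] if len(p)>3 else 0)]
f=lambda p:np.concatenate([proj(c,T(p,m))-g(*uv,D) for uv,m in H])
q=least_squares(f,[.609,.2414,.1]);print('holder',q.x.round(4),np.degrees(q.x[2]),(q.fun*1).round(2));h=q.x
S=[((508,65),(37,35,4)),((684,250),(37,-35,4))]  # rear blade corners; image upper = -y side?
S=[((508,65),(37,-35,4)),((684,250),(37,35,4)),((430,275),(97,0,4))]
zs=s['eef_pos'][2]-.002
f2=lambda p:np.concatenate([proj(c,T([*p,zs],m))-g(*uv,E) for uv,m in S])
q2=least_squares(f2,[.49,.23,.08]);print('scraper',q2.x.round(4),np.degrees(q2.x[2]),q2.fun.round(2),'tcp',s['eef_pos'].round(4))
im=cv2.resize(c['pixels'][230:345,255:355],None,fx=6,fy=6,interpolation=cv2.INTER_CUBIC)
def dr(p,poly,col):
    a=np.array([((proj(c,T(p,m))-[255,230]+.5)*6).round() for m in poly],int);cv2.polylines(im,[a],True,col,1)
rect=lambda x0,x1,y0,y1,z:[(x0,y0,z),(x1,y0,z),(x1,y1,z),(x0,y1,z)]
dr(h,rect(-75,65,-58,58,10),(0,0,255));dr(h,rect(-75,65,-58,58,0),(0,255,255));dr(h,rect(-4,58,-43,43,25),(0,255,0))
a=np.deg2rad(264);R2=lambda x,y:(10+x*np.cos(a)-y*np.sin(a),-22+x*np.sin(a)+y*np.cos(a),75)
dr(h,[R2(-23,-7),R2(23,-7),R2(23,7),R2(-23,7)],(255,0,0))
p=[*q2.x,zs];dr(p,rect(37,97,-35,35,4),(255,0,255));dr(p,rect(-60,22,-11,11,20),(255,0,255))
cv2.imwrite('pics/ov.png',im);np.save('holder.npy',h)
E
python3 fitH.py
```

```text
holder [0.6082 0.2402 0.0879] 5.037899197419067 [ 0.53 -0.42 -0.77  0.54 -0.48 -0.29  0.8  -0.61 -0.07  0.64]
scraper [0.4922 0.2285 0.0648] 3.7116286984843954 [ 0.16 -0.99  0.1   0.18 -0.26  0.74] tcp [0.4923 0.2297 0.1415]
```

View pics/ov.png

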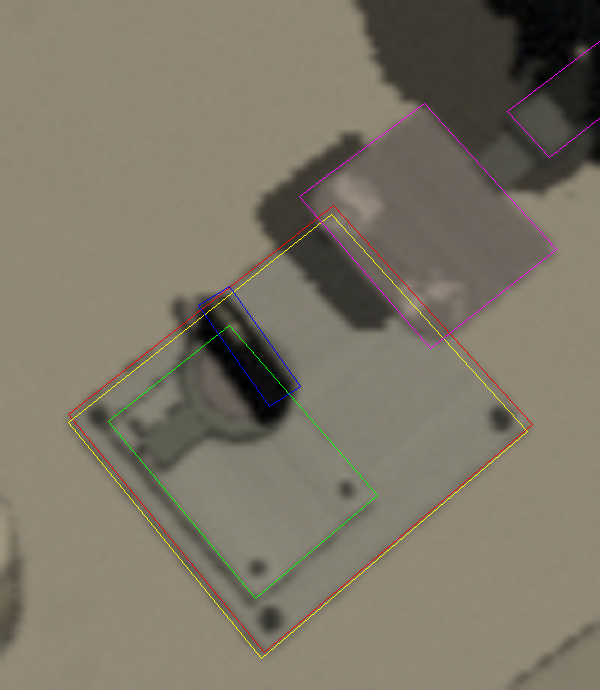

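The overlay nearly matches, but about 1° of yaw is uncertain. I'll rectify the picture to plate level and fit the edge lines.

```bash
cat > rect.py <<'E'
from h import *
def rectify(c,z,h,x0=-120,x1=75,y0=-70,y1=70,k=4):
    # output: holder frame, columns = x (mm)*k, rows = -y
    xs=np.arange(x0,x1,1/k);ys=np.arange(y1,y0,-1/k)
    X,Y=np.meshgrid(xs/1000,ys/1000);ca,sa=np.cos(h[2]),np.sin(h[2])
    P=np.stack([h[0]+ca*X-sa*Y,h[1]+sa*X+ca*Y,np.full_like(X,z)],-1)-c['position']
    q=P@Rq(c['attitude'])
    u=c['cx']+c['fx']*q[...,0]/q[...,2];v=c['cy']+c['fy']*q[...,1]/q[...,2]
    return cv2.remap(c['pixels'],u.astype(np.float32),v.astype(np.float32),cv2.INTER_CUBIC)
E
python3 - <<'E'
from rect import *
c=pickle.load(open('d0.pkl','rb'))['scene']
h=[.609,.2414,np.deg2rad(6)]
im=rectify(c,.01,h);cv2.imwrite('pics/r0.png',cv2.convertScaleAbs(im,alpha=1.5,beta=-50));print(im.shape)
E
```

```text
(560, 780, 3)
```

View pics/r0.png

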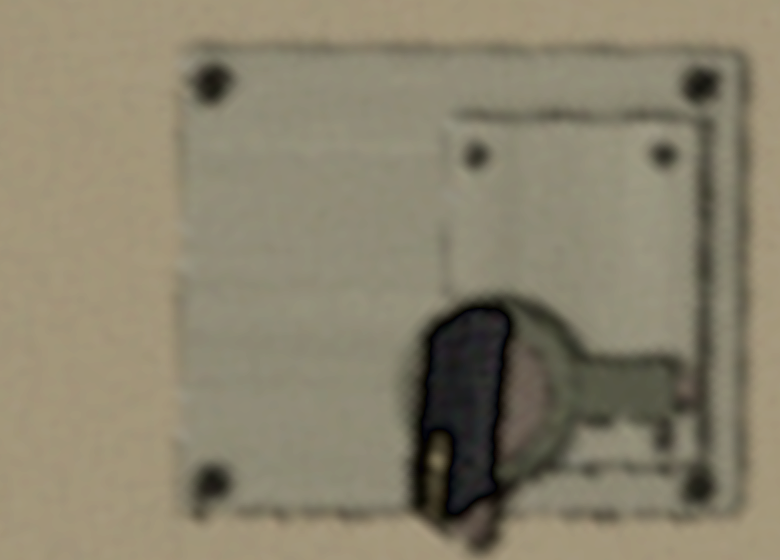

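>>> servo_tool(
  deltas=[
    [0.003,0,-0.02,0,0,0.03,-1],
    [0.003,0,-0.04,0,0,0,-1],
    [0,0,-0.04,0,0,0,-1],
    [0,0,-0.02,0,0,0,-1],
    [0,0,0,0,0,0,-1],
    [0,0,0,0,0,0,-1],
  ],
)

```text
clock: 7.12
eef_pos: [0.4989, 0.2299, 0.0226]
tool_rot: [0.001, -0.054, 0.999, 0.0]
force: [-0.1, 0.5, -1.0]
width: 0.0207
```

```bash
cat > sc.py <<'E'
import sys
from rig import r,eyes
from rect import *
n=sys.argv[1];z=float(sys.argv[2]);s=r.get_state();c=eyes.camera('scene');pickle.dump((s,c),open(n+'.pkl','wb'))
Rm=Rq(s['tool_rot']);h=[.6086,.2406,np.deg2rad(6)];d=s['eef_pos'][:2]-h[:2]
print(s['clock'],s['eef_pos'].round(4),'yaw-holder',np.degrees(np.arctan2(Rm[1,1],Rm[0,1])).round(2)-96,'force',s['force'].round(2),s['moment'].round(2),'w',s['width'],'tcp in holder',(np.array([[.9945,.1045],[-.1045,.9945]])@d).round(4))
cv2.imwrite(f'pics/{n}.png',cv2.convertScaleAbs(rectify(c,z,h),alpha=1.5,beta=-50))
E
python3 sc.py r1 .02
```

```text
7.125 [0.4989 0.2299 0.0226] yaw-holder 0.21999999999999886 force [-0.08  0.52 -0.96] [ 0.01  0.03 -0.03] w 0.020687007257712196 tcp in holder [-0.1102  0.0009]
```

View pics/r1.png

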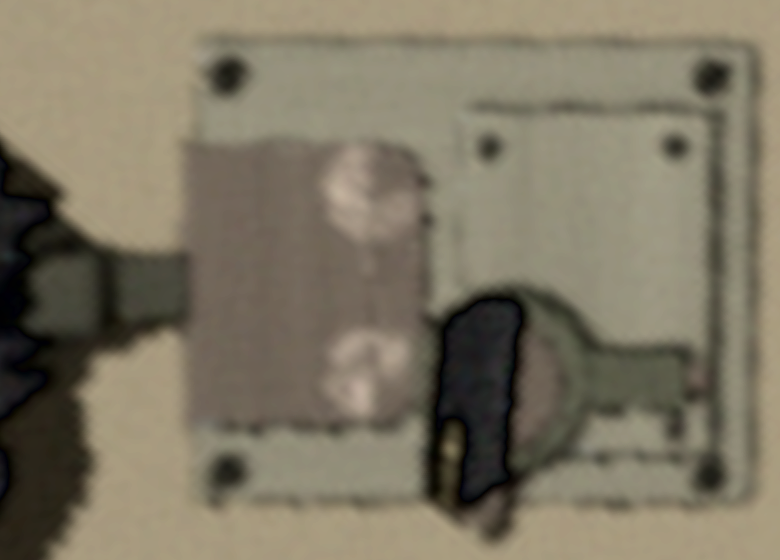

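```bash
cat > meas.py <<'E'
import sys
from rect import *
n,zb=sys.argv[1],float(sys.argv[2]);h=[.6086,.2406,np.deg2rad(6)]
s,c=pickle.load(open(n+'.pkl','rb'))
a=rectify(c,.01,h,k=4);b=rectify(c,zb,h,k=4)
cv2.imwrite('pics/'+n+'_p.png',cv2.convertScaleAbs(a,alpha=1.5,beta=-50))
# blade: use color saturation (b - r difference / g)
f=b.astype(float);m=f[...,1]-f[...,2]  # g-r 
for x in (-60,-50,-40,-30):
    j=int((x+120)*4);p=cv2.GaussianBlur(m[:,j-12:j+12].mean(1)[:,None],(1,9),0)[:,0];g=np.gradient(p)
    # scan around y=+-35
    i1=np.arange(110,180);i2=np.arange(390,460)
    k1=i1[np.argmax(abs(g[i1]))];k2=i2[np.argmax(abs(g[i2]))]
    print('blade x',x,'y+',70-k1/4,'y-',70-k2/4,'mid',70-(k1+k2)/8)
E
python3 meas.py r1 .0246
```

```text
blade x -60 y+ 35.75 y- -34.25 mid 0.75
blade x -50 y+ 35.0 y- -34.5 mid 0.25
blade x -40 y+ 34.75 y- -35.25 mid -0.25
blade x -30 y+ 34.5 y- -35.0 mid -0.25
```

View pics/r1_p.png

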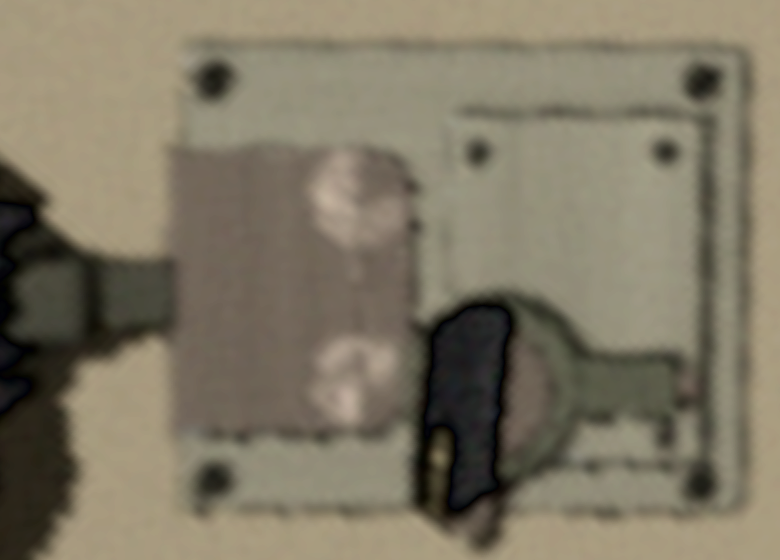

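>>> servo_tool(
  deltas=[
    [0,-0.0005,-0.005,0,0,0,-1],
    [0,0,-0.004,0,0,0,-1],
    [0.005,0.0005,0,0,0,0,-1],
    [0.005,0.0005,0,0,0,0,-1],
    [0,0,0,0,0,0,-1],
  ],
)

```text
clock: 7.8
eef_pos: [0.5088, 0.2302, 0.0125]
tool_rot: [0.0, -0.054, 0.999, 0.0]
force: [-0.2, -0.2, -1.7]
width: 0.0206
```

```bash
python3 sc.py r2 .015; python3 meas.py r2 .0155
```

```text
7.8 [0.5088 0.2302 0.0125] yaw-holder 0.23999999999999488 force [-0.25 -0.19 -1.72] [ 0.    0.01 -0.  ] w 0.020582608769172863 tcp in holder [-1.003e-01  1.000e-04]
blade x -60 y+ 33.75 y- -34.75 mid -0.5
blade x -50 y+ 34.0 y- -34.75 mid -0.375
blade x -40 y+ 34.0 y- -36.25 mid -1.125
blade x -30 y+ 33.25 y- -35.25 mid -1.0
```

View pics/r2.png

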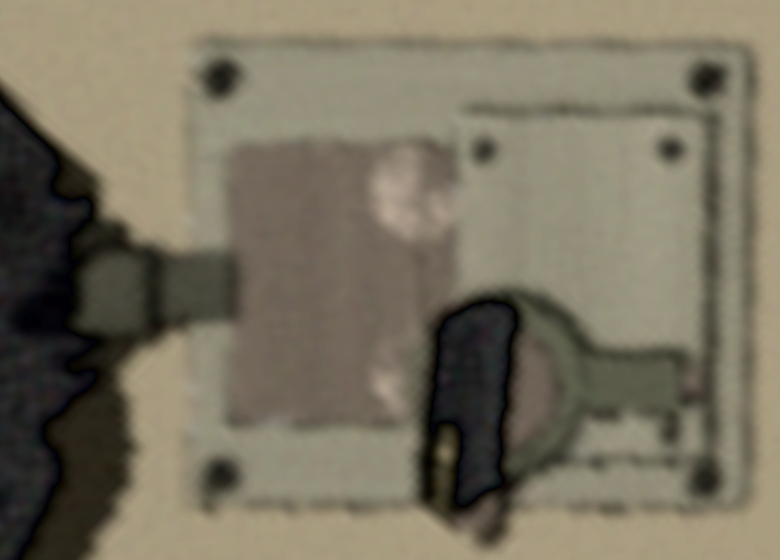

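>>> servo_tool(
  deltas=[
    [0.003,0.0007,0,0,0,0,-1],
    [0.004,0.0004,0,0,0,0,-1],
    [0.004,0.0004,0,0,0,0,-1],
    [0,0,0,0,0,0,-1],
  ],
)

```text
clock: 8.35
eef_pos: [0.5196, 0.2317, 0.0125]
tool_rot: [0.0, -0.054, 0.999, 0.0]
force: [-0.2, 0.1, -1.9]
width: 0.0207
```

```bash
python3 sc.py r3 .015
```

```text
8.35 [0.5196 0.2317 0.0125] yaw-holder 0.25 force [-0.25  0.09 -1.9 ] [-0.07  0.05 -0.02] w 0.020722789649685512 tcp in holder [-0.0895  0.0005]
```

View pics/r3.png

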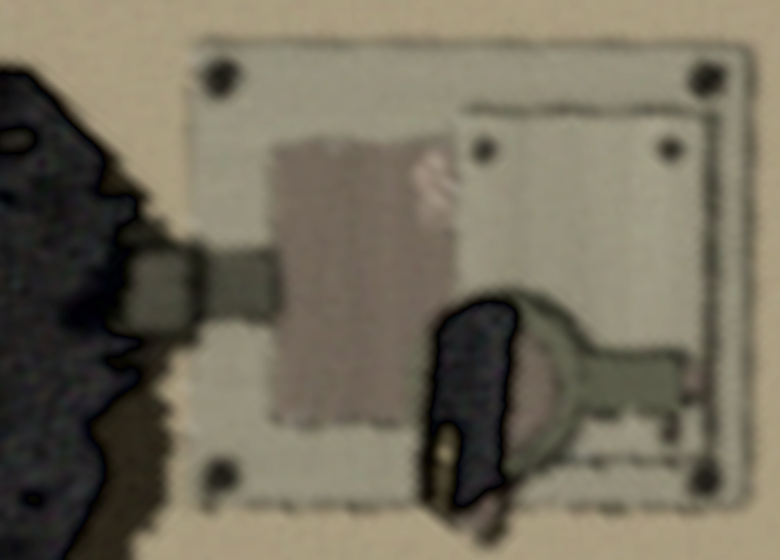

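>>> servo_tool(
  deltas=[
    [0.004,0.0004,0,0,0,0,-1],
    [0.004,0.0004,0,0,0,0,-1],
    [0.004,0.0004,0,0,0,0,-1],
    [0.004,0.0004,0,0,0,0,-1],
    [0,0,0,0,0,0,-1],
  ],
)

```text
clock: 9.02
eef_pos: [0.5355, 0.2333, 0.0125]
tool_rot: [0.0, -0.055, 0.999, 0.0]
force: [-0.9, 0.7, -2.2]
width: 0.0205
```

```bash
python3 sc.py r4 .015
```

```text
9.025 [0.5355 0.2333 0.0125] yaw-holder 0.25 force [-0.9   0.69 -2.22] [0.04 0.04 0.06] w 0.020549786703126006 tcp in holder [-0.0734  0.0004]
```

>>> servo_tool(
  deltas=[
    [0.004,0.0004,0,0,0,0,-1],
    [0.004,0.0004,0,0,0,0,-1],
    [0.004,0.0004,0,0,0,0,-1],
    [0.004,0.0004,0,0,0,0,-1],
    [0,0,0,0,0,0,-1],
  ],
)

```text
clock: 9.7
eef_pos: [0.5515, 0.2349, 0.0125]
tool_rot: [0.0, -0.055, 0.999, -0.0]
force: [0.5, 0.2, -0.8]
width: 0.0203
```

```bash
python3 sc.py r5 .015
```

```text
9.7 [0.5515 0.2349 0.0125] yaw-holder 0.25 force [ 0.46  0.24 -0.79] [ 0.    0.02 -0.01] w 0.02031607443613739 tcp in holder [-0.0574  0.0003]
```

View pics/r5.png

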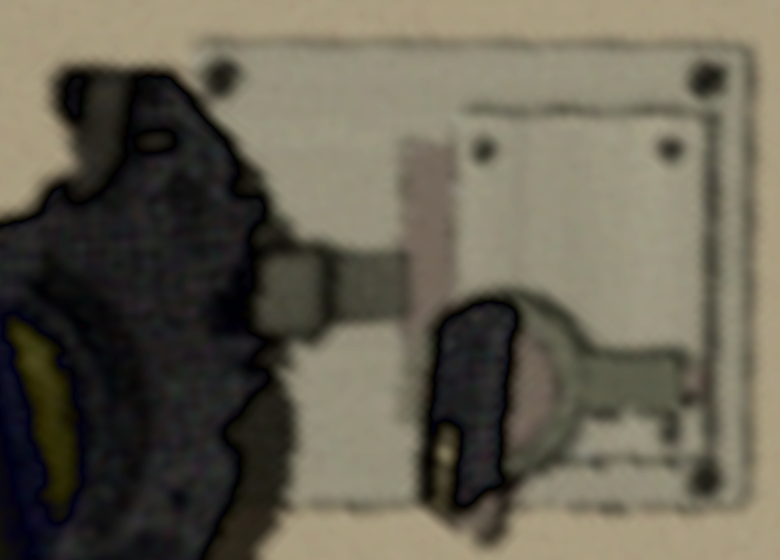

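>>> servo_tool(
  deltas=[
    [0.002,0.0002,0,0,0,0,-1],
    [0.002,0.0002,0,0,0,0,-1],
    [0.0015,0.0002,0,0,0,0,-1],
    [0,0,0,0,0,0,-1],
  ],
)

```text
clock: 10.25
eef_pos: [0.5569, 0.2355, 0.0125]
tool_rot: [0.0, -0.055, 0.999, 0.0]
force: [0.3, 0.4, -1.4]
width: 0.0206
```

>>> servo_tool(
  deltas=[
    [0.001,0.0001,0,0,0,0,-1],
    [0,0,0,0,0,0,-1],
  ],
)

```text
clock: 10.5
eef_pos: [0.5579, 0.2356, 0.0126]
tool_rot: [0.0, -0.055, 0.999, 0.0]
force: [0.0, -0.3, -1.4]
width: 0.0207
```

>>> servo_tool(
  deltas=[
    [0.001,0.0001,0,0,0,0,-1],
    [0,0,0,0,0,0,-1],
  ],
)

```text
clock: 10.75
eef_pos: [0.5589, 0.2357, 0.0125]
tool_rot: [0.0, -0.055, 0.999, -0.0]
force: [-0.1, 0.1, -0.7]
width: 0.0205
```

>>> servo_tool(
  deltas=[
    [0.001,0.0001,0,0,0,0,-1],
    [0,0,0,0,0,0,-1],
  ],
)

```text
clock: 11.0
eef_pos: [0.5595, 0.2358, 0.0124]
tool_rot: [-0.0, -0.055, 0.999, -0.0]
force: [-3.0, -0.4, -1.5]
width: 0.0205
```

>>> servo_tool(
  deltas=[
    [0.001,0.0001,0,0,0,0,-1],
    [0,0,0,0,0,0,-1],
  ],
)

```text
clock: 11.25
eef_pos: [0.5596, 0.2359, 0.0122]
tool_rot: [-0.002, -0.055, 0.999, -0.0]
force: [-10.2, -1.2, 3.0]
width: 0.0208
```

```bash
python3 sc.py r6 .012
```

```text
11.25 [0.5596 0.2359 0.0122] yaw-holder 0.2600000000000051 force [-10.19  -1.21   3.04] [-0.14  1.53 -0.1 ] w 0.020786419443505354 tcp in holder [-0.0492  0.0004]
```

View pics/r6.png

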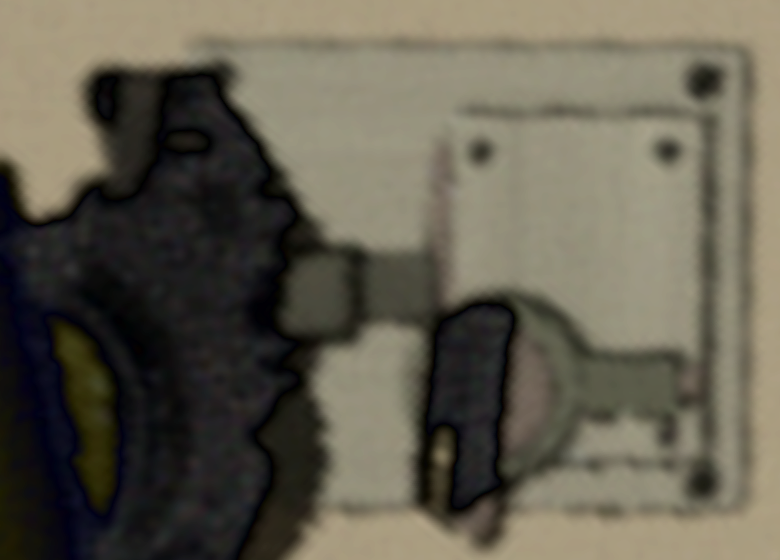

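The blade is home: at the back wall the force is 10 N and the TCP is at holder x = -49.2 mm, against the -49 expected. I'll lower it slightly, release and lift.

>>> servo_tool(
  deltas=[
    [0,0,-0.001,0,0,0,-1],
    [0,0,0,0,0,0,0],
    [0,0,0,0,0,0,0.3],
    [0,0,0,0,0,0,0.3],
    [0,0,0,0,0,0,0.3],
    [0,0,0,0,0,0,0.3],
  ],
)

```text
clock: 12.05
eef_pos: [0.5609, 0.2359, 0.0115]
tool_rot: [0.0, -0.055, 0.999, 0.0]
force: [0.1, 0.3, 0.5]
width: 0.0557
```

```bash
python3 sc.py r7 .012;python3 look.py w7
```

```text
12.05 [0.5609 0.2359 0.0115] yaw-holder 0.25 force [0.13 0.26 0.54] [ 0.   -0.   -0.06] w 0.05569424276789469 tcp in holder [-0.048   0.0003]
12.1 [0.5608 0.2359 0.0115] yaw y 96.26 z [ 1.e-04  0.e+00 -1.e+00] [-0.1  -0.03 -0.06] 0.05504804208471412
```

View pics/r7.png

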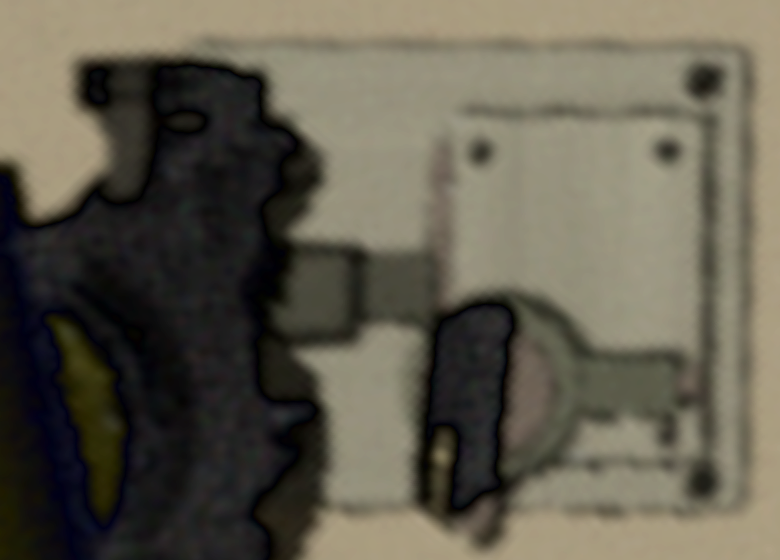

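View pics/w7.png

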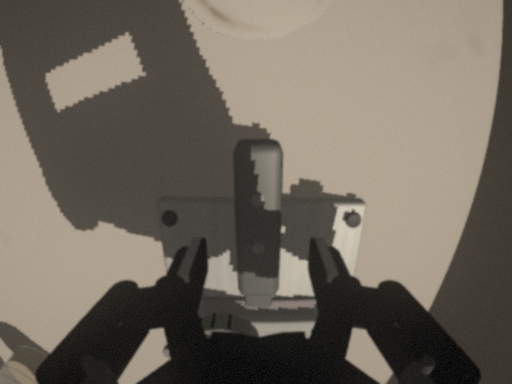

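>>> servo_tool(
  deltas=[
    [0,0,0.01,0,0,0,0.5],
    [0,0,0.03,0,0,0,0.7],
    [0,0,0.05,0,0,0,0.7],
    [0,0,0.05,0,0,-0.16,0.7],
    [0.01,0,0.02,0,0,-0.17,0.7],
    [0.01,0,0,0,0,-0.17,0.7],
    [0.01,-0.005,0,0,0,-0.17,0.7],
    [0.01,-0.005,0,0,0,-0.17,0.7],
  ],
)

```text
clock: 13.15
eef_pos: [0.6011, 0.2258, 0.1724]
tool_rot: [0.0, 0.36, 0.933, 0.0]
force: [0.6, -0.1, 0.9]
width: 0.0723
```

>>> servo_tool(
  deltas=[
    [0.01,-0.005,0,0,0,-0.17,0.7],
    [0.01,0,0,0,0,-0.17,0.7],
    [0,0,0,0,0,-0.17,0.7],
    [0,0,0,0,0,-0.17,0.7],
    [0,0,0,0,0,-0.16,0.7],
    [0,0,0,0,0,0,0.7],
    [0,0,0,0,0,0,0.7],
  ],
)

```text
clock: 14.02
eef_pos: [0.6208, 0.2209, 0.1719]
tool_rot: [0.0, 0.706, 0.708, 0.0]
force: [0.0, -0.3, -0.8]
width: 0.0729
```

```bash
python3 look.py w8; python3 sc.py r8 .075
```

```text
14.025 [0.6208 0.2209 0.1719] yaw y 0.21 z [ 3.e-04  1.e-04 -1.e+00] [ 0.04 -0.34 -0.76] 0.07287108189001999
14.075 [0.6208 0.2209 0.1718] yaw-holder -95.83 force [-0.19  0.4  -0.13] [ 0.04 -0.04 -0.  ] w 0.07264686142905016 tcp in holder [ 0.0101 -0.0208]
```

View pics/w8.png

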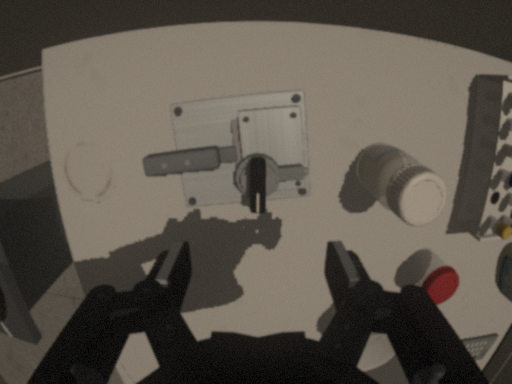

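Run:
```python
from h import *
s,c=pickle.load(open('w8.pkl','rb'));W=wristpose(c,s)
im=cv2.resize(c['pixels'][80:230,140:320],None,fx=4,fy=4,interpolation=cv2.INTER_CUBIC)
im=cv2.convertScaleAbs(im,alpha=1.8,beta=-40);cv2.imwrite('pics/w8c.png',im)
h=[.6086,.2406,np.deg2rad(6)]
def T(p,m):
    ca,sa=np.cos(p[2]),np.sin(p[2]);m=np.array(m)/1000
    return [p[0]+ca*m[0]-sa*m[1],p[1]+sa*m[0]+ca*m[1],m[2]]
def dr(p,poly,col):
    a=np.array([((wproj(c,W,T(p,m))-[140,80]+.5)*4).round() for m in poly],int);cv2.polylines(im,[a],True,col,1)
rect=lambda x0,x1,y0,y1,z:[(x0,y0,z),(x1,y0,z),(x1,y1,z),(x0,y1,z)]
dr(h,rect(-75,65,-58,58,10),(0,0,255));dr(h,rect(-4,58,-43,43,25),(0,255,0))
k=[*T(h,(10,-22,0))[:2],np.deg2rad(270)];dr(k,rect(-23,23,-7,7,75),(255,0,0))
sc=[*T(h,(-49,0,0))[:2],h[2]];z=10
dr(sc,rect(-60,22,-11,11,30),(255,0,255));dr(sc,rect(37,97,-35,35,14),(255,0,255))
cv2.imwrite('pics/w8o.png',im)
```

```text
(no output)
```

View pics/w8o.png

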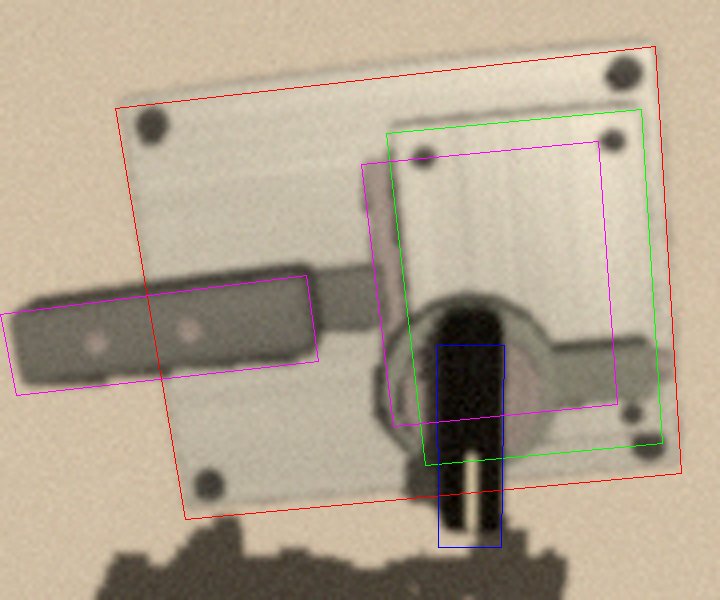

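View pics/w8c.png

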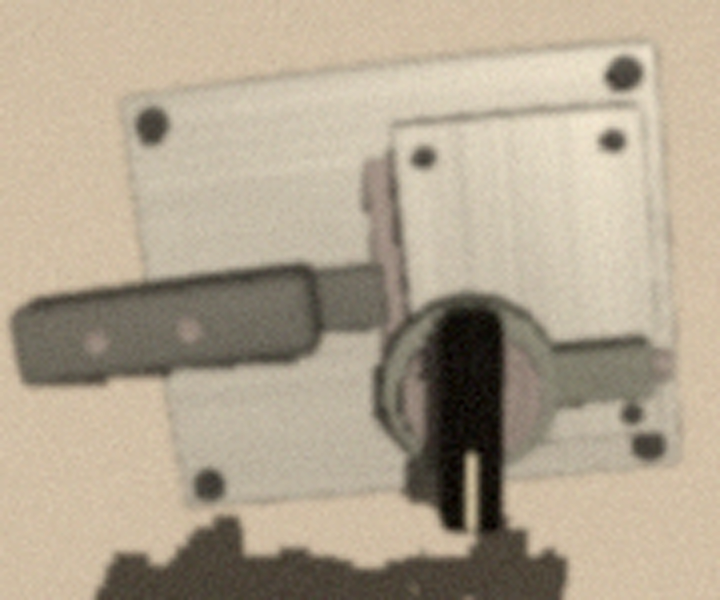

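The wrist picture shows the scraper home, with a strip of about 8 mm of blade in front of the cover. The bar is at column 258 and lines up with the jaws. Now I go down onto the knob.

>>> servo_tool(
  deltas=[
    [0,0.001,-0.03,0,0,0,0.7],
    [0,0,-0.04,0,0,0,0.7],
    [0,0,-0.03,0,0,0,0.5],
    [0,0,-0.02,0,0,0,0.3],
    [0,0,0,0,0,0,0.3],
    [0,0,0,0,0,0,0.3],
  ],
)

```text
clock: 14.88
eef_pos: [0.6215, 0.2221, 0.053]
tool_rot: [0.0, 0.707, 0.707, 0.001]
force: [0.9, 0.2, -0.1]
width: 0.0555
```

```bash
python3 look.py w9
```

```text
14.875 [0.6215 0.2221 0.053 ] yaw y 0.02 z [ 1.9e-03  6.0e-04 -1.0e+00] [ 0.89  0.19 -0.1 ] 0.05547469050801038
```

View pics/w9.png

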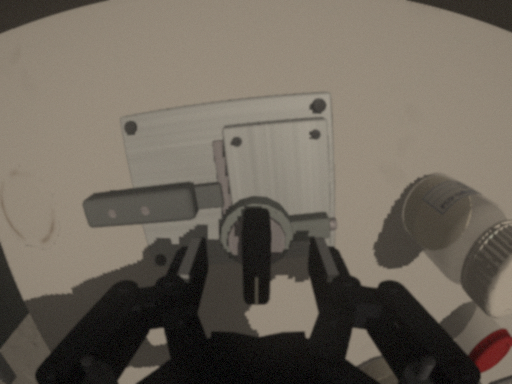

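>>> servo_tool(
  deltas=[
    [0,0,-0.004,0,0,0,0.3],
    [0,0,0,0,0,0,0],
    [0,0,0,0,0,0,-1],
    [0,0,0,0,0,0,-1],
    [0,0,0,0,0,0,-1],
    [0,0,0,0,0,0,-1],
  ],
)

```text
clock: 15.68
eef_pos: [0.6208, 0.222, 0.0478]
tool_rot: [-0.0, 0.707, 0.707, -0.0]
force: [-2.6, -0.2, 6.1]
width: 0.013
```

```bash
python3 look.py w10; python3 sc.py r10 .075
```

```text
15.675 [0.6208 0.222  0.0478] yaw y 0.0 z [-1.e-04  0.e+00 -1.e+00] [-2.61 -0.2   6.1 ] 0.012991633143230732
15.725 [0.6208 0.2219 0.0478] yaw-holder -96.0 force [-4.93 -0.43  4.91] [-0.17  0.63  0.03] w 0.013445174016472744 tcp in holder [ 0.0102 -0.0198]
```

View pics/w10.png

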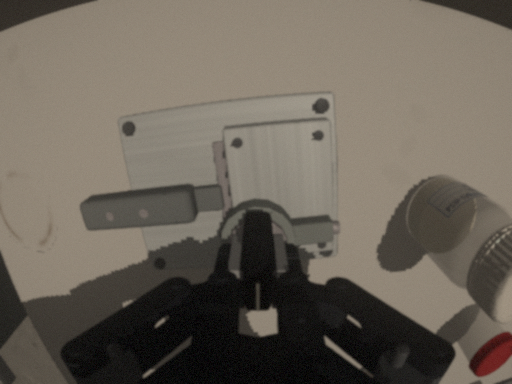

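>>> servo_tool(
  deltas=[
    [-0.0005,0,0.0005,0,0,-0.05,-1],
    [0,0,0,0,0,-0.1,-1],
    [0,0,0,0,0,-0.1,-1],
    [0,0,0,0,0,-0.1,-1],
    [0,0,0,0,0,0,-1],
  ],
)

```text
clock: 16.4
eef_pos: [0.6208, 0.2219, 0.0479]
tool_rot: [0.0, 0.819, 0.573, 0.001]
force: [6.4, 0.8, -3.4]
width: 0.0132
```

```bash
python3 look.py w11; python3 sc.py r11 .075
```

```text
16.4 [0.6208 0.2219 0.0479] yaw y -20.02 z [ 1.3e-03  2.0e-04 -1.0e+00] [ 6.44  0.84 -3.4 ] 0.013215315271732874
16.45 [0.6208 0.2219 0.0478] yaw-holder -115.93 force [ 5.76  1.23 -2.45] [ 0.04 -0.84  0.12] w 0.012744622121758357 tcp in holder [ 0.0102 -0.0199]
```

View pics/w11.png

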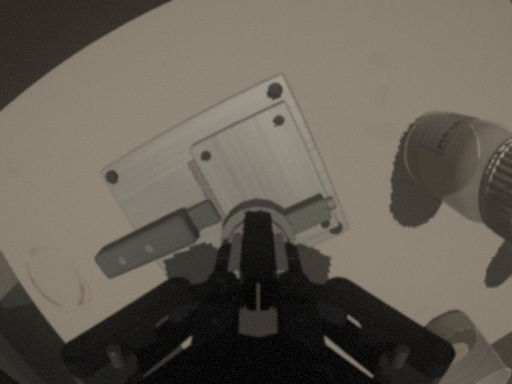

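>>> servo_tool(
  deltas=[
    [0.0003,0,0,0,0,-0.1,-1],
    [0,0,0,0,0,-0.1,-1],
    [0,0,0,0,0,-0.1,-1],
    [0,0,0,0,0,-0.1,-1],
    [0,0,0,0,0,-0.1,-1],
    [0,0,0,0,0,0,-1],
  ],
)

```text
clock: 17.25
eef_pos: [0.6209, 0.2218, 0.0479]
tool_rot: [0.0, 0.935, 0.354, 0.0]
force: [6.0, 0.7, -3.1]
width: 0.0131
```

```bash
python3 look.py w12; python3 sc.py r12 .075
```

```text
17.25 [0.6209 0.2218 0.0479] yaw y -48.56 z [ 8.e-04  0.e+00 -1.e+00] [ 6.02  0.71 -3.1 ] 0.013103884024358803
17.3 [0.6209 0.2219 0.0479] yaw-holder -144.47 force [ 5.12  0.52 -3.91] [-0.02 -0.9   0.22] w 0.013104841087486102 tcp in holder [ 0.0103 -0.0199]
```

View pics/w12.png

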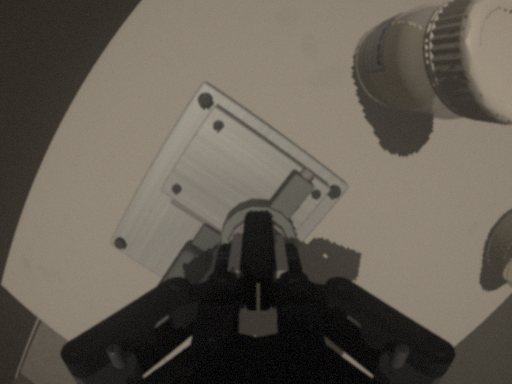

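>>> servo_tool(
  deltas=[
    [0,0,0,0,0,-0.1,-1],
    [0,0,0,0,0,-0.1,-1],
    [0,0,0,0,0,-0.1,-1],
    [0,0,0,0,0,-0.1,-1],
    [0,0,0,0,0,-0.01,-1],
    [0,0,0,0,0,0,-1],
  ],
)

```text
clock: 18.1
eef_pos: [0.621, 0.2217, 0.0478]
tool_rot: [0.0, 0.988, 0.157, 0.0]
force: [5.6, -0.5, -3.7]
width: 0.0127
```

```bash
python3 look.py w13; python3 sc.py r13 .012
python3 - <<'E'
from rig import r,eyes
from h import *
c=eyes.camera('scene');cv2.imwrite('pics/scene13.png',c['pixels']);pickle.dump(c,open('s13.pkl','wb'))
cv2.imwrite('pics/side13.png',eyes.camera('side')['pixels'])
E
```

```text
18.1 [0.621  0.2217 0.0478] yaw y -71.95 z [ 9.e-04 -1.e-04 -1.e+00] [ 5.58 -0.49 -3.71] 0.012748806838711808
18.15 [0.621  0.2217 0.0479] yaw-holder -167.94 force [ 6.09 -1.07 -3.68] [-0.12 -0.95  0.19] w 0.01332463271553483 tcp in holder [ 0.0103 -0.0201]
```

View pics/w13.png

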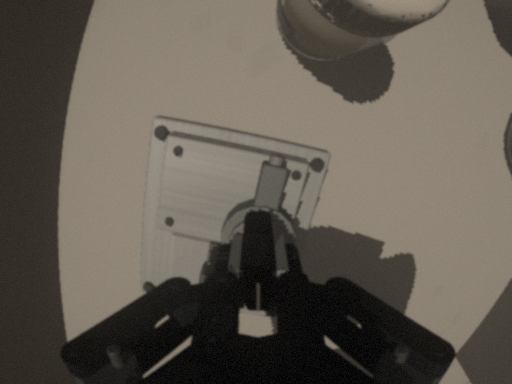

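View pics/r13.png

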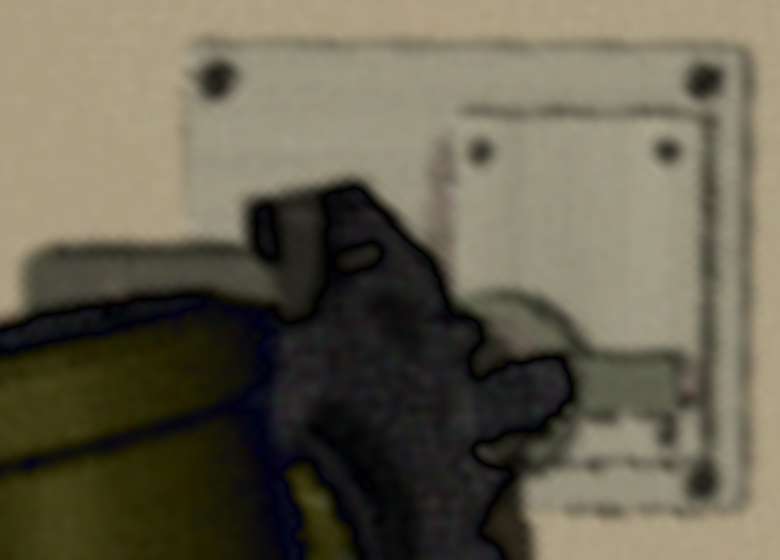

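View pics/scene13.png

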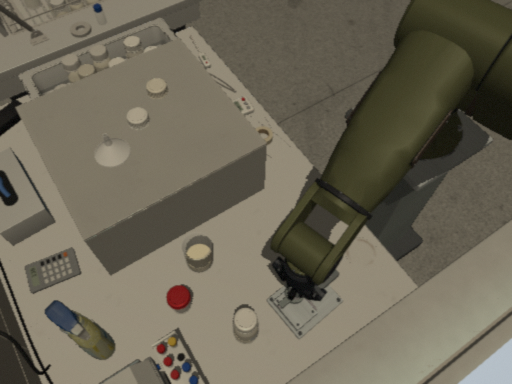

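>>> servo_tool(
  deltas=[
    [0,0,0,0,0,0,-1],
    [0,0,0,0,0,0,-1],
    [0,0,0,0,0,0,-1],
    [0,0,0,0,0,0,-1],
  ],
)

```text
clock: 18.8
eef_pos: [0.621, 0.2217, 0.0479]
tool_rot: [0.0, 0.988, 0.157, 0.0]
force: [6.6, -1.0, -3.8]
width: 0.0133
```

Run:
```python
from h import *
from rig import r
a=pickle.load(open('d0.pkl','rb'))['scene'];b=pickle.load(open('s13.pkl','rb'))
for n,u,v in [('bottle',246,315),('beaker',199,250)]: print(n,pt(a,u,v).round(3),pt(b,u,v).round(3))
s=r.get_state();Rm=Rq(s['tool_rot']);print(np.degrees(np.arctan2(Rm[1,1],Rm[0,1])),abs(s['qd']).max(),s['width'],s['moment'])
```

```text
bottle [0.753 0.219 0.112] [0.753 0.219 0.113]
beaker [0.751 0.004 0.03 ] [0.751 0.004 0.032]
-71.9412693189482 0.0012572278096848598 0.013311436021674434 [-0.12256176 -0.94304522  0.21114772]
```

View pics/side13.png

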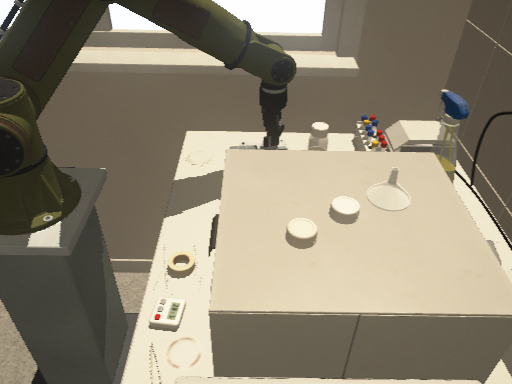

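The side picture shows the tape at (181,263) and the timer at (168,313), unmoved. The hold is steady and the moment is 0.21 N m, which matches the spring at the third click. Handing in.

```bash
python3 -c "
from rig import r
print(r.job_done())"
```

```text
the job is handed in; nothing more can be done
None
```

The job is handed in, about 19 s into the 72 s limit; no verdict came back. I slid the scraper into the slot until it met the back wall, let go of it, then turned the knob clockwise 72° and kept hold of it.

**Scraper:** At the back wall the force rose to about 10 N with the grip at holder x = -49.2 mm (-49 expected). In the last scene view the exposed blade strip was in the same place as when I let go.

**Knob:** The jaws turned from 0.0° to -71.9° (1.256 rad). They held steady at 13.3 mm opening, with a moment of 0.21 N m, which is the spring moment given for the third click. I judged the click by angle and moment, because the clicks could not be read directly.

**Bystanders:** The bottle and beaker measured the same as at the start, within 2 mm, and the tape and timer look unmoved in the side picture.

**Disagreements:** The scene and wrist cameras differed by about 2 mm on where the holder is, within their calibration. A steady side force of about 6 N remained on the gripped knob.

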